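Put the cleaned microscope parts back in their docks

ROBOT

A 6-joint arm with a two-finger parallel gripper is mounted at the origin on the work surface. World frame = base frame: x ahead of the robot, y to its left, z up, the work surface at z = 0. Lengths are in m, angles in rad, forces in N, time in s.
With the tool pointing down it reaches from about 0.35 to 0.925 m from the base axis. Payload 6.4 kg.
Tool frame: the origin (TCP) lies at the very end of the fingers, on their centre line; the grasp point (between the pads) lies 19 mm behind it (arm.grip_point_offset is the distance from the TCP to the grasp point, in m); z points along the fingers, y is the direction in which the jaws open and shut (so a half turn about z gives the same grasp; the last joint's range is limited). The gripper opens to 85 mm and grips with 20 to 120 N. Pads are 22 mm wide; open, the fingers measure 114 mm over their backs; the gripper's body (76 mm by 85 mm) begins 54 mm behind the grasp point. The pads swing forward as they close: fully open they stand 13 mm farther back than shut.
Start: joints at [-1.477, 0.245, 1.558, -0, 1.339, -0.174], TCP at [0.172, -0.627, 0.231] pointing down, gripper open.
Joint ranges: [-3.13, 3.13], [-1.02, 2.26], [0.13, 2.54], [-0.95, 4.09], [0.21, 2.88], [-2.74, 2.74]. Speed limits (rad/s): [2.57, 2.57, 3.14, 3.14, 3.14, 3.14].

INTERFACE

Orientations are given as a unit quaternion [x, y, z, w].
In Python, from workcell import arm gives the robot as it stands. The module is installed in compiled form; this text tells all that it offers.
- The arm moves only by the tool step_arm, never from a script. Its argument "targets" is a list of rows, each a list of 7 numbers: the shift along the tool's x, y, z in cm, then the turn, a rotation vector about the tool's x, y, z in rad, then the closure in counts, from 0 (fully open) to 255 (shut). A call has 1 to 20 rows; each row is the pose to reach, as a shift and turn from the pose measured when the call began, along the tool's axes at that moment; what a row does not reach only later rows make up. A row lasts 1/12 s, in which the tool goes at most 41.7 mm and 7.16 degrees, less where a joint would pass 70% of its speed; a pose out of reach is approached as far as the arm can. A call with a gripper value outside its range is refused whole. The fingers move at their own pace and stop on an object; "grip_force" is the grip in N (left out, the last holds). Time passes only in rows, so rows that repeat a pose let the fingers close. It gives the time, the measured TCP pose, the force and the opening at its end, in the units of the state.
- arm.get_state(): the state, without advancing time (a new reading comes with each control period).
- arm.camera(name): name is "scene" or "side" or "wrist"; returns a dict with "frame" (480x640x3 uint8, red, green, blue), "fx", "fy", "cx", "cy" (pixels), "rvec" (rotation vector, rad) and "tvec" (3), from world to camera coordinates, as OpenCV has them; the wrist camera has in their place "mount" (4x4, takes a point from camera to tool coordinates, whose origin is the TCP and whose axes are the flange's). Camera axes: x right, y down, z forward; pixel columns grow to the right and rows downward; lengths in m; the calibration is good to about 2 mm. A picture is of the moment at which its call begins: read the wrist's pose just before it. There is no depth.
- arm.finish_job(): hands the job in, once; it reports no verdict.
The state is a dict: "clock": time; "q": joint angles; "joint_velocities": joint speeds; "joint_efforts": joint torques, N m; "eef_pos": TCP position; "ee_rot": TCP orientation; "ft_force": force on the tool from outside, world axes, zero at the start; "wrist_torque": the same for the moment, N m; "width": finger opening in m.
Only numpy, scipy, OpenCV 4.12 (cv2) and the standard library are available. Lean on these libraries where they do the work, as an engineer would, in place of code of your own. Each camera call takes 0.05 s, during which the arm holds its last target.

TASK

The cleaned microscope parts are scattered over the bench: condenser, objective, camera head and analyser slide. Put each one upright into the green dock whose recess has its own shape and size (large round, small round, square, long), sitting flat on the recess floor inside the rim. Set them down gently without dropping any, and do not knock over the mug or the amber bottle.

Things in the scene. Friction and masses are not known exactly. Their poses are not given: they have to be found in the camera images.
- condenser: Condenser, a squat stepped round part of black plastic with steel rings: foot 60 mm diameter and 20 mm high, on it a neck of 40 mm diameter up to 50 mm, with a glass lens on top; about 0.25 kg. Grip it by the neck. Stands upright on the bench at the start. Origin: centre of the underside; z up along its axis.
- objective: Objective, a slim steel barrel: 32 mm diameter up to 38 mm height, then tapering to 18 mm at the top, 50 mm tall in all; about 0.15 kg. Stands upright at the start. Origin: centre of the underside; z up along its axis.
- camera: Camera head, a white square box 50 x 50 mm and 44 mm high with a black round mount (28 mm diameter, 8 mm high) on top, 52 mm in all; about 0.22 kg. Stands upright at the start, any yaw. Origin: centre of the underside; x and y along its sides, z up.
- slider: Analyser slide, a flat aluminium bar 90 mm (x) x 24 mm (y) x 12 mm high with a glass window near each end, and on its middle a black grip block 40 mm (x) x 16 mm (y) that reaches up to 32 mm; about 0.10 kg. Lies flat, grip up, at the start, any yaw. Origin: centre of the underside; x along the bar, z up.
- dock_condenser: Large round dock, for the condenser: recess 76 mm diameter, 88 mm outside. All four docks are the same dark green plastic with a light grey floor, fixed to the bench; the recess floor is 4 mm and the rim top 10 mm above the bench, rim wall 6 mm thick. Origin: centre of the underside, on the bench; z up.
- dock_objective: Small round dock, for the objective: recess 48 mm diameter, 60 mm outside. All four docks are the same dark green plastic with a light grey floor, fixed to the bench; the recess floor is 4 mm and the rim top 10 mm above the bench, rim wall 6 mm thick. Origin: centre of the underside, on the bench; z up.
- dock_camera: Square dock, for the camera head: recess 66 x 66 mm, 78 x 78 mm outside, any yaw; x and y along its sides. All four docks are the same dark green plastic with a light grey floor, fixed to the bench; the recess floor is 4 mm and the rim top 10 mm above the bench, rim wall 6 mm thick. Origin: centre of the underside, on the bench; z up.
- dock_slider: Long dock, for the analyser slide: recess 106 mm (x) x 40 mm (y), 118 x 52 mm outside, any yaw; x along its length. Either way round will do. All four docks are the same dark green plastic with a light grey floor, fixed to the bench; the recess floor is 4 mm and the rim top 10 mm above the bench, rim wall 6 mm thick. Origin: centre of the underside, on the bench; z up.
- mug: Bystander: white ceramic mug, 74 mm diameter, 85 mm high, handle to its +y. Origin: centre of the underside. Not to be knocked over.
- bottle: Bystander: amber glass bottle of lens cleaner, 44 mm diameter, 100 mm high. Origin: centre of the underside. Not to be knocked over. (Also among the parts, unlisted: a black rubber air blower 50 mm diameter, 85 mm high, and a stone chip 48 mm wide, 27 mm high, near x 0.57, y 0.)
Not all that is in view belongs to the job. Leave any purple look-alike of the objective alone.

How it is judged:
By the outcome, as a careful person would: the job done as asked, in the order asked, and still so for the second after the job is handed in, with the robot touching nothing.
It also fails if it takes over 112 s, if anything falls off the work surface, if the arm or the gripper's body presses on something with over 40 N, if the wrist force passes 120 N, or if a joint passes its speed limit or range.

## Working session

There is one attempt and no reset: what is moved stays moved. The work goes in short steps, Python scripts to look and compute and a tool call to move; the robot and the scene stay as the last step left them, time stands still between calls to the robot, and variables do not carry over. Pictures are saved under pics/ and viewed, and the job is handed in when it is done.

Besides the shell and the picture viewer there is one more tool, called after "Emit:" as name(argument=value, ...), one argument or row to a line, values as JSON. step_arm: Moves the arm, as the interface text tells. Its arguments: {"type":"object","properties":{"targets":{"type":"array"},"grip_force":{"type":"number"}},"required":["targets"]}

```bash
mkdir -p pics; ls
python3 - <<'E'
from workcell import arm
import cv2,numpy as np
s=arm.get_state();print(s)
for n in ["scene","side","wrist"]:
    c=arm.camera(n);cv2.imwrite(f"pics/{n}0.png",c["frame"][:,:,::-1])
    print(n,{k:v for k,v in c.items() if k!="frame"})
print(arm.grip_point_offset)
E
```

```text
pics
{'clock': 0.0, 'q': array([-1.47710444e+00,  2.45828451e-01,  1.55905702e+00, -2.28519066e-05,
        1.33873487e+00, -1.74088924e-01]), 'joint_velocities': array([0.00098945, 0.00017153, 0.00114924, 0.00028708, 0.00011847,
       0.00028619]), 'joint_efforts': array([ 1.25528080e-03, -4.29515040e+01, -3.26124072e+01, -3.94354390e-05,
        5.44249022e-03,  4.58442884e-07]), 'eef_pos': array([ 0.17193617, -0.62623922,  0.23014803]), 'ee_rot': array([ 9.91049200e-01,  1.33493278e-01,  2.96359671e-05, -1.01347022e-03]), 'ft_force': array([-0.39846599,  0.34082996, -0.0739571 ]), 'wrist_torque': array([-0.0026061 , -0.00960338,  0.00410071]), 'width': 0.08526931107693324}
scene {'fx': 503.18265168529956, 'fy': 503.18265168529956, 'cx': 319.58219910176905, 'cy': 247.28184930726417, 'rvec': array([ 2.01432552,  1.6023781 , -0.53758629]), 'tvec': array([-0.12672867, -0.40646337,  1.3458875 ])}
side {'fx': 482.1138804847837, 'fy': 482.1138804847837, 'cx': 324.92992333646873, 'cy': 241.84822071749753, 'rvec': array([ 0.75989244, -2.68488908,  1.00108111]), 'tvec': array([0.47775735, 0.2612639 , 0.99594121])}
wrist {'fx': 352.26789812301223, 'fy': 352.26789812301223, 'cx': 321.36933720224687, 'cy': 236.8190420817413, 'mount': array([[-1.21839412e-03, -9.59381537e-01, -2.82109165e-01,
         7.10070974e-02],
       [ 9.99999250e-01, -1.20328928e-03, -2.26790497e-04,
         4.10192669e-04],
       [-1.21880320e-04, -2.82109230e-01,  9.59382284e-01,
        -1.41883558e-01],
       [ 0.00000000e+00,  0.00000000e+00,  0.00000000e+00,
         1.00000000e+00]])}
0.0187
```

View pics/scene0.png

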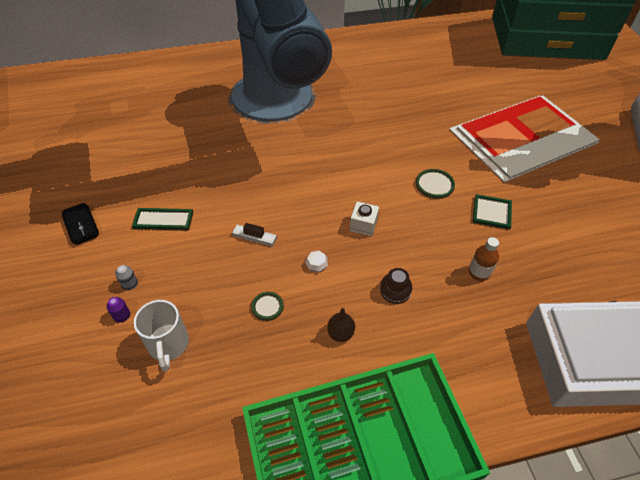

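View pics/side0.png

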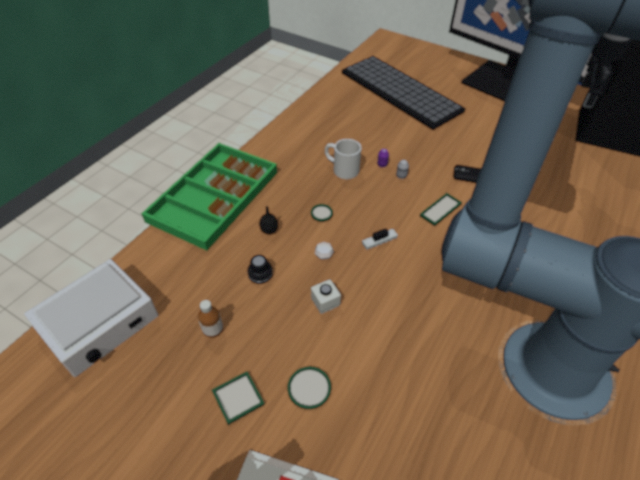

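View pics/wrist0.png

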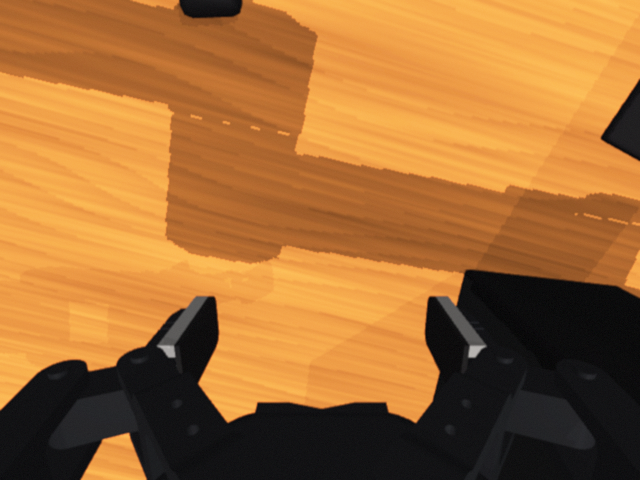

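Scene view candidates:
- **Objective:** steel barrel at (125,276). The purple look-alike is at (118,308).
- **Condenser:** stepped part with a glass top at (396,285). The blower at (341,325) and the bottle at (484,260) could be confused with it.
- **Camera head:** box with a black mount at (364,218). The stone chip is at (316,260).
- **Slide:** (254,234). The black gadget at (80,223) is not part of the job.
- **Docks:** long (163,219), small round (267,306), large round (435,184), square (492,212). The green tray and drawers are not docks.

Next I'll check close crops and measure.

```bash
cat > h.py <<'E'
import cv2,numpy as np
from workcell import arm
from scipy.spatial.transform import Rotation as R
def cam(n):
    s=arm.get_state(); c=arm.camera(n)
    K=np.array([[c['fx'],0,c['cx']],[0,c['fy'],c['cy']],[0,0,1]])
    if n=='wrist':
        Rt=R.from_quat(s['ee_rot']).as_matrix(); M=c['mount']
        Rc=Rt@M[:3,:3]; o=s['eef_pos']+Rt@M[:3,3]
    else:
        Rc=cv2.Rodrigues(c['rvec'])[0].T; o=-Rc@c['tvec']
    return c['frame'][:,:,::-1].copy(),K,Rc,o
def ray(px,K,Rc,o,z):
    px=np.atleast_2d(np.array(px,float)); d=np.c_[px,np.ones(len(px))]@np.linalg.inv(K).T@Rc.T
    return o+d*((z-o[2])/d[:,2])[:,None]
def proj(P,K,Rc,o):
    p=(np.atleast_2d(P)-o)@Rc@K.T; return p[:,:2]/p[:,2:]
E
python3 - <<'E'
from h import *
a,*_=cam('scene'); b,*_=cam('side')
def crop(im,x,y,w=60,h=45,s=4): return cv2.resize(im[y-h//2:y+h-h//2,x-w//2:x+w-w//2],None,fx=s,fy=s,interpolation=cv2.INTER_CUBIC)
top=np.hstack([crop(a,*p) for p in [(122,292),(396,285),(364,218)]])
bot=np.hstack([crop(a,*p) for p in [(254,234),(163,219),(267,306)]])
bt=np.hstack([crop(b,*p) for p in [(395,165),(260,268),(325,295)]])
cv2.imwrite('pics/crops.png',np.vstack([top,bot,bt])[:600,:800])
E
```

```text
(no output)
```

View pics/crops.png

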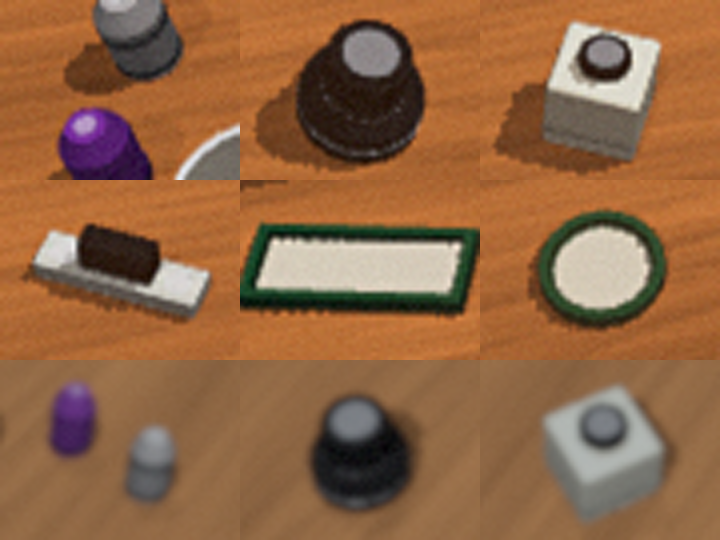

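```bash
cat > meas.py <<'E'
from h import *
def blob(mask,near):
    n,l,st,ce=cv2.connectedComponentsWithStats(mask.astype(np.uint8)*255)
    ks=[k for k in range(1,n) if st[k,4]>15]
    k=min(ks,key=lambda k:np.hypot(*(ce[k]-near)))
    return (l==k).astype(np.uint8),ce[k],st[k]
E
python3 - <<'E'
from meas import *
S={'dock_s':[(163,219),(441,209)],'dock_o':[(267,306),(321,213)],'dock_c':[(435,184),(309,388)],'dock_cam':[(492,212),(239,398)]}
for i,n in enumerate(['scene','side']):
    im,K,Rc,o=cam(n); hsv=cv2.cvtColor(im,cv2.COLOR_BGR2HSV); H,Sa,V=cv2.split(hsv)
    print(n,'cam at',o.round(3))
    wood=((H>3)&(H<22)&(Sa>95))
    g=~wood
    for k,p in S.items():
        # floor: light grey
        fm,ce,st=blob((Sa<75)&(V>120),p[i])
        c,_=cv2.findContours(fm,cv2.RETR_EXTERNAL,cv2.CHAIN_APPROX_NONE); c=max(c,key=cv2.contourArea)[:,0]
        P=ray(c,K,Rc,o,0.006)[:,:2]; r=cv2.minAreaRect((P*1000).astype(np.float32))
        gm=((H>40)&(H<95)&(Sa>60))|(fm>0)
        gm,ce2,st2=blob(gm,p[i]); c,_=cv2.findContours(gm,cv2.RETR_EXTERNAL,cv2.CHAIN_APPROX_NONE); c=max(c,key=cv2.contourArea)[:,0]
        P=ray(c,K,Rc,o,0.008)[:,:2]; r2=cv2.minAreaRect((P*1000).astype(np.float32))
        f=lambda r:[np.round(r[0],1).tolist(),np.round(r[1],1).tolist(),round(r[2],1)]
        print(k,ce.round(1),'floor',f(r),'outer',f(r2))
    for k,p,z in [('cond',[(399,275),(259,260)],.05),('obj',[(123,268),(403,163)],.05),('mount',[(365,210),(326,290)],.052)]:
        x=p[i]; print(k,ray(x,K,Rc,o,z).round(3))
    for k,p,z in [('mug',[(158,318),(347,145)],.085),('bottle',[(492,243),(205,306)],.1),('blower',[(341,325),(269,223)],.03),('purple',[(115,302),(383,153)],.05),('stone',[(316,260),(323,250)],.015),('slider',[(253,230),(380,235)],.025),('gadget',[(80,223),(466,173)],.02)]:
        x=p[i]; print(k,ray(x,K,Rc,o,z).round(3))
E
```

```text
scene cam at [ 1.14  -0.14   0.821]
dock_s [162.4 218.2] floor [[380.5, -302.3], [103.0, 35.9], 75.3] outer [[382.6, -302.5], [118.7, 56.9], 75.4]
dock_o [267.  305.6] floor [[643.4, -120.9], [43.9, 44.2], 46.0] outer [[643.2, -120.7], [56.6, 56.4], 77.1]
dock_c [434.7 183.1] floor [[410.0, 302.1], [70.0, 70.1], 67.9] outer [[410.0, 303.4], [84.4, 84.8], 59.6]
dock_cam [492.  210.8] floor [[517.0, 393.5], [63.8, 60.5], 62.2] outer [[519.4, 392.8], [78.2, 83.8], 63.0]
cond [[0.66  0.127 0.05 ]]
obj [[ 0.53  -0.371  0.05 ]]
mount [[0.493 0.11  0.052]]
mug [[ 0.675 -0.303  0.085]]
bottle [[0.662 0.298 0.1  ]]
blower [[ 0.727 -0.     0.03 ]]
purple [[ 0.603 -0.384  0.05 ]]
stone [[ 0.568 -0.009  0.015]]
slider [[ 0.472 -0.12   0.025]]
gadget [[ 0.369 -0.467  0.02 ]]
side cam at [0.183 0.64  0.92 ]
dock_s [440.4 208.6] floor [[381.5, -301.3], [102.0, 38.7], 75.2] outer [[381.2, -297.9], [116.3, 49.7], 75.3]
dock_o [321.3 212.3] floor [[643.0, -119.6], [44.9, 40.4], 32.0] outer [[643.2, -115.1], [49.7, 44.8], 86.7]
dock_c [309.  387.3] floor [[411.3, 304.4], [71.9, 72.7], 31.7] outer [[411.5, 304.0], [83.5, 83.1], 31.6]
dock_cam [237.7 396.9] floor [[519.4, 393.4], [64.6, 64.5], 62.6] outer [[518.8, 394.1], [75.8, 77.6], 62.7]
cond [[0.663 0.123 0.05 ]]
obj [[ 0.529 -0.366  0.05 ]]
mount [[0.488 0.114 0.052]]
mug [[ 0.679 -0.312  0.085]]
bottle [[0.657 0.305 0.1  ]]
blower [[0.723 0.002 0.03 ]]
purple [[ 0.596 -0.375  0.05 ]]
stone [[ 0.569 -0.005  0.015]]
slider [[ 0.469 -0.114  0.025]]
gadget [[ 0.372 -0.456  0.02 ]]
```

Every identity matches its description, and the two views agree on the docks to about 2 mm with the right sizes. Next is a move to hover over the condenser.

```bash
cat > go.py <<'E'
import sys
from h import *
def go(x,y,z,yawdeg,p=None,q=None):
    s=arm.get_state(); p=s['eef_pos']; r=R.from_quat(s['ee_rot'])
    a=np.radians(yawdeg); c,si=np.cos(a),np.sin(a)
    T=R.from_matrix(np.array([[c,si,0],[si,-c,0],[0,0,-1]]))
    d=r.inv().apply(np.array([x,y,z])-p)*100; t=(r.inv()*T).as_rotvec()
    n=max(np.linalg.norm(d)/4.17,np.degrees(np.linalg.norm(t))/7.16)
    print('to',x,y,z,yawdeg,'shift cm',d.round(2),'turn',t.round(3),'rows>=',round(n,1))
if __name__=='__main__':
    s=arm.get_state();r=R.from_quat(s['ee_rot']).as_matrix()
    print('t',round(s['clock'],2),'pos',s['eef_pos'].round(4),'yaw',np.degrees(np.arctan2(r[1,0],r[0,0])).round(1),'tilt',r[2,2].round(4),'w',round(s['width'],4),'F',s['ft_force'].round(1))
    for a in sys.argv[1:]: go(*[float(v) for v in a.split(',')])
E
python3 go.py .66,.125,.2,45
```

```text
t 0.35 pos [ 0.172  -0.6267  0.231 ] yaw 15.3 tilt -1.0 w 0.0855 F [0.5 1.1 1.2]
to 0.66 0.125 0.2 45.0 shift cm [ 66.95 -59.57   3.14] turn [-0.    -0.    -0.518] rows>= 21.5
```

Emit:
step_arm(
  targets=[
    [67, -59.6, 3.1, 0, 0, -0.518, 0],
    [67, -59.6, 3.1, 0, 0, -0.518, 0],
    [67, -59.6, 3.1, 0, 0, -0.518, 0],
    [67, -59.6, 3.1, 0, 0, -0.518, 0],
    [67, -59.6, 3.1, 0, 0, -0.518, 0],
    [67, -59.6, 3.1, 0, 0, -0.518, 0],
    [67, -59.6, 3.1, 0, 0, -0.518, 0],
    [67, -59.6, 3.1, 0, 0, -0.518, 0],
    [67, -59.6, 3.1, 0, 0, -0.518, 0],
    [67, -59.6, 3.1, 0, 0, -0.518, 0],
    [67, -59.6, 3.1, 0, 0, -0.518, 0],
    [67, -59.6, 3.1, 0, 0, -0.518, 0],
    [67, -59.6, 3.1, 0, 0, -0.518, 0],
    [67, -59.6, 3.1, 0, 0, -0.518, 0],
    [67, -59.6, 3.1, 0, 0, -0.518, 0],
    [67, -59.6, 3.1, 0, 0, -0.518, 0],
    [67, -59.6, 3.1, 0, 0, -0.518, 0],
    [67, -59.6, 3.1, 0, 0, -0.518, 0],
    [67, -59.6, 3.1, 0, 0, -0.518, 0],
    [67, -59.6, 3.1, 0, 0, -0.518, 0],
  ],
  grip_force=40,
)

```text
clock: 2.02
eef_pos: [0.6264, 0.0738, 0.2025]
ee_rot: [0.924, 0.383, 0.0, -0.0]
ft_force: [1.2, -1.6, 0.7]
width: 0.0855
```

```bash
python3 go.py .66,.125,.2,45
```

```text
t 2.02 pos [0.6264 0.0738 0.2025] yaw 45.0 tilt -1.0 w 0.0855 F [ 1.2 -1.6  0.7]
to 0.66 0.125 0.2 45.0 shift cm [ 6.   -1.24  0.26] turn [-0.    -0.     0.001] rows>= 1.5
```

Emit:
step_arm(
  targets=[
    [6, -1.2, 0.3, 0, 0, 0, 0],
    [6, -1.2, 0.3, 0, 0, 0, 0],
    [6, -1.2, 0.3, 0, 0, 0, 0],
    [6, -1.2, 0.3, 0, 0, 0, 0],
  ],
)

```text
clock: 2.35
eef_pos: [0.6603, 0.1257, 0.199]
ee_rot: [0.923, 0.384, -0.0, -0.0]
ft_force: [-1.0, 0.3, 0.3]
width: 0.0854
```

```bash
python3 - <<'E'
from h import *
im,K,Rc,o=cam('wrist'); cv2.imwrite('pics/w1.png',im); print(o, proj([[.66,.125,.05],[.66,.125,0]],K,Rc,o))
np.savez('w.npz',K=K,Rc=Rc,o=o)
E
python3 go.py
```

```text
[0.71032363 0.17606759 0.34088846] [[321.8318289  220.99587143]
 [321.76398114 208.84543796]]
t 2.4 pos [0.66   0.1247 0.1992] yaw 45.1 tilt -1.0 w 0.0853 F [-0.4  0.4 -0.9]
```

View pics/w1.png

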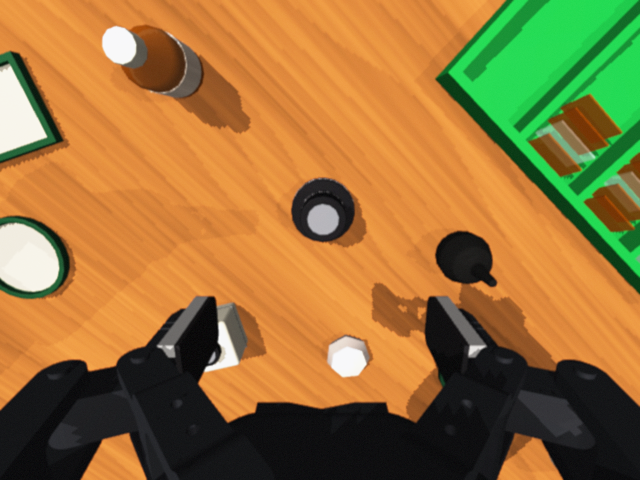

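The wrist view shows the condenser's lens at about (323,219), within 2 px of the prediction. The blower (465,258), stone (348,356) and camera head (225,338) are all clear of it. I'll measure more finely and then go down.

```bash
python3 - <<'E'
from meas import *
im=cv2.imread('pics/w1.png'); d=np.load('w.npz'); H,S,V=cv2.split(cv2.cvtColor(im,cv2.COLOR_BGR2HSV))
m,ce,st=blob((S<70)&(V>110),(323,219)); print(ce,st,ray(ce,d['K'],d['Rc'],d['o'],.05).round(4))
m,ce,st=blob((V<75)|((S<90)),(323,212)); c=max(cv2.findContours(m,0,1)[0],key=cv2.contourArea)[:,0]
(c0,r)=cv2.minEnclosingCircle(c.astype(np.float32)); print(c0,r,st,ray(c0,d['K'],d['Rc'],d['o'],.015).round(4))
E
python3 go.py .659,.126,.045,45 .659,.126,.024,45
```

```text
[322.62696335 219.10732984] [307 204  32  31 764] [[0.6616 0.1257 0.05  ]]
(322.7254943847656, 209.2879180908203) 31.81116485595703 [ 292  178   62   64 3092] [[0.6626 0.1263 0.015 ]]
t 2.4 pos [0.66   0.1247 0.1992] yaw 45.1 tilt -1.0 w 0.0853 F [-0.4  0.4 -0.9]
to 0.659 0.126 0.045 45.0 shift cm [ 0.03 -0.16 15.42] turn [-0.     0.     0.001] rows>= 3.7
to 0.659 0.126 0.024 45.0 shift cm [ 0.03 -0.16 17.52] turn [-0.     0.     0.001] rows>= 4.2
```

Emit:
step_arm(
  targets=[
    [0.2, 0, 4, 0, 0, 0, 0],
    [0.2, 0, 8, 0, 0, 0, 0],
    [0.2, 0, 12, 0, 0, 0, 0],
    [0.2, 0, 15, 0, 0, 0, 0],
    [0.2, 0, 16.5, 0, 0, 0, 0],
    [0.2, 0, 17.5, 0, 0, 0, 0],
    [0.2, 0, 17.5, 0, 0, 0, 0],
    [0.2, 0, 17.5, 0, 0, 0, 120],
    [0.2, 0, 17.5, 0, 0, 0, 200],
    [0.2, 0, 17.5, 0, 0, 0, 255],
    [0.2, 0, 17.5, 0, 0, 0, 255],
    [0.2, 0, 17.5, 0, 0, 0, 255],
    [0.2, 0, 17.5, 0, 0, 0, 255],
    [0.2, 0, 17.5, 0, 0, 0, 255],
  ],
  grip_force=40,
)

```text
clock: 3.57
eef_pos: [0.6628, 0.1263, 0.0266]
ee_rot: [0.924, 0.383, 0.001, 0.0]
ft_force: [-0.7, 0.1, 6.3]
width: 0.0383
```

```bash
python3 go.py
python3 - <<'E'
from h import *
im,*_=cam('wrist'); cv2.imwrite('pics/w2.png',im)
E
```

```text
t 3.57 pos [0.6628 0.1263 0.0266] yaw 45.1 tilt -1.0 w 0.0383 F [-0.7  0.1  6.3]
```

View pics/w2.png

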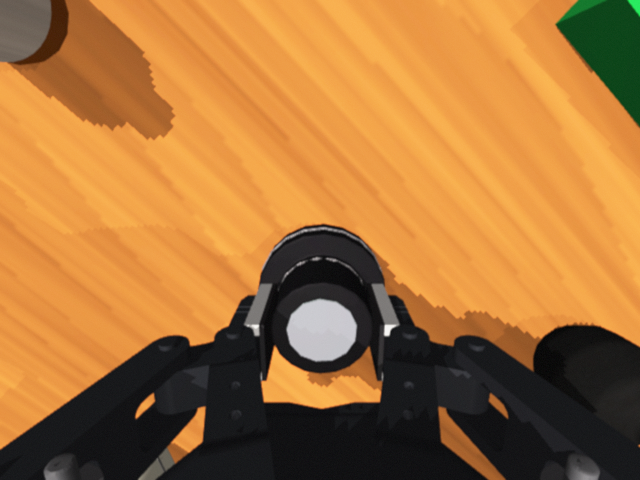

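Gripped: the width reads 38 mm for a 40 mm neck, and the 6 N shows the tips just touching the foot. Now lift and carry it.

Emit:
step_arm(
  targets=[
    [0, 0, -1, 0, 0, 0, 255],
    [0, 0, -4, 0, 0, 0, 255],
    [0, 0, -7, 0, 0, 0, 255],
    [0, -3, -9, 0, 0, 0, 255],
    [-1, -6, -9, 0, 0, 0, 255],
    [-1.7, -10, -9, 0, 0, 0, 255],
    [-2.4, -14, -9, 0, 0, 0, 255],
    [-3, -18, -9, 0, 0, 0, 255],
    [-3.8, -22, -9, 0, 0, 0, 255],
    [-4.5, -26, -9, 0, 0, 0, 255],
    [-5, -29, -9, 0, 0, 0, 255],
    [-5.3, -30.4, -9, 0, 0, 0, 255],
    [-5.3, -30.4, -9, 0, 0, 0, 255],
    [-5.3, -30.4, -9, 0, 0, 0, 255],
  ],
)

```text
clock: 4.78
eef_pos: [0.41, 0.3035, 0.1164]
ee_rot: [0.923, 0.384, 0.002, 0.001]
ft_force: [0.5, 0.1, -2.5]
width: 0.0384
```

```bash
python3 go.py .411,.3035,.032,45;  python3 - <<'E'
from h import *
im,K,Rc,o=cam('wrist'); print(proj([[.411,.3035,.01]],K,Rc,o)); cv2.imwrite('pics/w3.png',im); np.savez('w.npz',K=K,Rc=Rc,o=o)
E
```

```text
t 4.78 pos [0.41   0.3035 0.1164] yaw 45.2 tilt -1.0 w 0.0384 F [ 0.5  0.1 -2.5]
to 0.411 0.3035 0.032 45.0 shift cm [0.05 0.05 8.44] turn [ 0.003 -0.003  0.003] rows>= 2.0
[[322.08428113 233.47749708]]
```

View pics/w3.png

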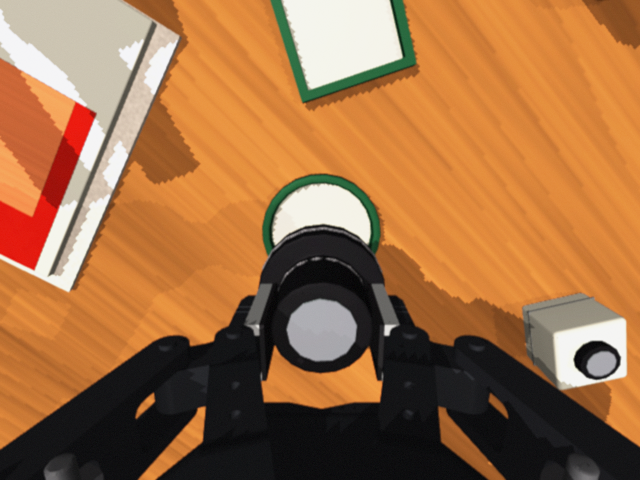

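The dock outline is centred at x≈321, with its top edge at y≈174. Both match the prediction, so I'll lower gently.

Emit:
step_arm(
  targets=[
    [0.1, 0, 3, 0, 0, 0, 255],
    [0.1, 0, 5.5, 0, 0, 0, 255],
    [0.1, 0, 7, 0, 0, 0, 255],
    [0.1, 0, 7.7, 0, 0, 0, 255],
    [0.1, 0, 8.1, 0, 0, 0, 255],
    [0.1, 0, 8.3, 0, 0, 0, 255],
    [0.1, 0, 8.4, 0, 0, 0, 255],
    [0.1, 0, 8.5, 0, 0, 0, 255],
    [0.1, 0, 8.5, 0, 0, 0, 255],
  ],
)

```text
clock: 5.58
eef_pos: [0.4126, 0.3041, 0.0323]
ee_rot: [0.924, 0.383, 0.003, 0.001]
ft_force: [-0.1, 0.3, -2.9]
width: 0.0384
```

Emit:
step_arm(
  targets=[
    [0, 0, 0.1, 0, 0, 0, 255],
    [0, 0, 0.2, 0, 0, 0, 255],
    [0, 0, 0.2, 0, 0, 0, 255],
  ],
)

```text
clock: 5.83
eef_pos: [0.413, 0.3044, 0.0307]
ee_rot: [0.924, 0.383, 0.003, 0.001]
ft_force: [-0.5, -0.6, -2.2]
width: 0.0382
```

Emit:
step_arm(
  targets=[
    [0, 0, 0.1, 0, 0, 0, 255],
    [0, 0, 0.15, 0, 0, 0, 255],
    [0, 0, 0.15, 0, 0, 0, 255],
  ],
)

```text
clock: 6.08
eef_pos: [0.4132, 0.3044, 0.0305]
ee_rot: [0.924, 0.384, 0.003, 0.001]
ft_force: [-4.5, -3.3, 8.9]
width: 0.0387
```

It's on the floor, with the force now upward at 9 N. Open and retreat.

Emit:
step_arm(
  targets=[
    [0, 0, 0, 0, 0, 0, 200],
    [0, 0, 0, 0, 0, 0, 120],
    [0, 0, 0, 0, 0, 0, 0],
    [0, 0, 0, 0, 0, 0, 0],
    [0, 0, 0, 0, 0, 0, 0],
    [0, 0, -2, 0, 0, 0, 0],
    [0, 0, -6, 0, 0, 0, 0],
    [0, 0, -10, 0, 0, 0, 0],
    [0, 0, -13, 0, 0, 0, 0],
    [0, 0, -15, 0, 0, 0, 0],
    [0, 0, -15, 0, 0, 0, 0],
  ],
)

```text
clock: 7.0
eef_pos: [0.4152, 0.3058, 0.1863]
ee_rot: [0.923, 0.384, 0.008, 0.001]
ft_force: [-0.3, 1.2, -0.1]
width: 0.0851
```

```bash
python3 go.py .529,-.368,.2,0;  python3 - <<'E'
from h import *
im,K,Rc,o=cam('wrist'); print(proj([[.411,.3035,.054]],K,Rc,o)); cv2.imwrite('pics/w4.png',im); np.savez('w.npz',K=K,Rc=Rc,o=o)
E
```

```text
t 7.0 pos [0.4152 0.3058 0.1863] yaw 45.1 tilt -0.9999 w 0.0851 F [-0.3  1.2 -0.1]
to 0.529 -0.368 0.2 0.0 shift cm [-39.69  55.61  -1.52] turn [ 0.002 -0.017  0.787] rows>= 16.4
[[318.45913664 233.02070761]]
```

View pics/w4.png

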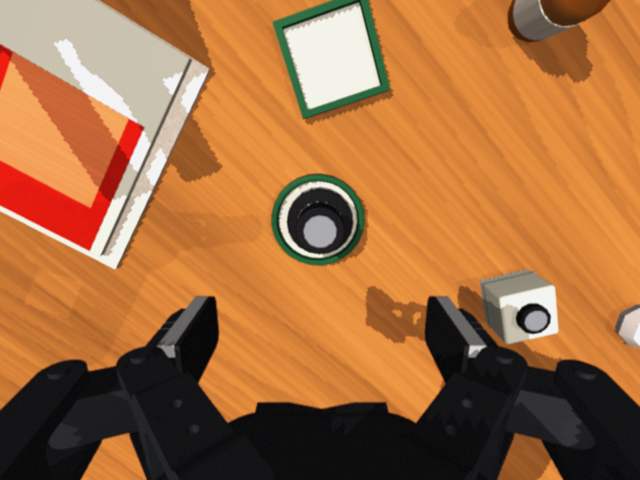

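The condenser sits at (319,222) inside its ring, with an even gap all round. On to the objective.

Emit:
step_arm(
  targets=[
    [-39.7, 55.6, -1.5, 0, -0.017, 0.787, 0],
    [-39.7, 55.6, -1.5, 0, -0.017, 0.787, 0],
    [-39.7, 55.6, -1.5, 0, -0.017, 0.787, 0],
    [-39.7, 55.6, -1.5, 0, -0.017, 0.787, 0],
    [-39.7, 55.6, -1.5, 0, -0.017, 0.787, 0],
    [-39.7, 55.6, -1.5, 0, -0.017, 0.787, 0],
    [-39.7, 55.6, -1.5, 0, -0.017, 0.787, 0],
    [-39.7, 55.6, -1.5, 0, -0.017, 0.787, 0],
    [-39.7, 55.6, -1.5, 0, -0.017, 0.787, 0],
    [-39.7, 55.6, -1.5, 0, -0.017, 0.787, 0],
    [-39.7, 55.6, -1.5, 0, -0.017, 0.787, 0],
    [-39.7, 55.6, -1.5, 0, -0.017, 0.787, 0],
    [-39.7, 55.6, -1.5, 0, -0.017, 0.787, 0],
    [-39.7, 55.6, -1.5, 0, -0.017, 0.787, 0],
    [-39.7, 55.6, -1.5, 0, -0.017, 0.787, 0],
    [-39.7, 55.6, -1.5, 0, -0.017, 0.787, 0],
    [-39.7, 55.6, -1.5, 0, -0.017, 0.787, 0],
    [-39.7, 55.6, -1.5, 0, -0.017, 0.787, 0],
    [-39.7, 55.6, -1.5, 0, -0.017, 0.787, 0],
    [-39.7, 55.6, -1.5, 0, -0.017, 0.787, 0],
  ],
)

```text
clock: 8.72
eef_pos: [0.5269, -0.3671, 0.1958]
ee_rot: [1.0, 0.0, -0.003, 0.0]
ft_force: [-0.4, 0.2, -0.5]
width: 0.085
```

```bash
python3 go.py .529,-.368,.2,0;  python3 - <<'E'
from h import *
im,K,Rc,o=cam('wrist'); print(proj([[.529,-.368,.05]],K,Rc,o)); cv2.imwrite('pics/w5.png',im); np.savez('w.npz',K=K,Rc=Rc,o=o)
E
```

```text
t 8.72 pos [ 0.5269 -0.3671  0.1958] yaw 0.0 tilt -1.0 w 0.085 F [-0.4  0.2 -0.5]
to 0.529 -0.368 0.2 0.0 shift cm [ 0.21  0.09 -0.43] turn [0.001 0.006 0.001] rows>= 0.1
[[321.64084266 218.00927683]]
```

View pics/w5.png

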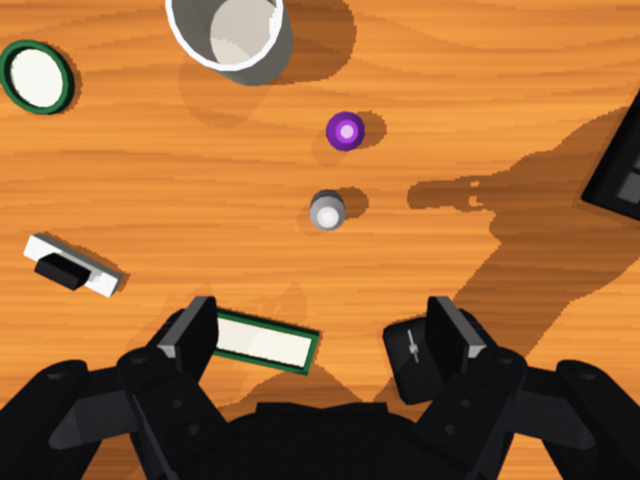

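The wrist view shows the grey objective at about (328,212). The purple look-alike at (345,131) is about 75 mm away.

```bash
python3 - <<'E'
from meas import *
im=cv2.imread('pics/w5.png'); d=np.load('w.npz'); H,S,V=cv2.split(cv2.cvtColor(im,cv2.COLOR_BGR2HSV))
m,ce,st=blob((S<50)&(V>190),(328,217)); print(ce,st,ray(ce,d['K'],d['Rc'],d['o'],.05).round(4))
m,ce,st=blob((S<70),(328,210)); print(ce,st)
x,y,w,h=st[:4]; print('mid38',ray([x+w/2-.5,y+h-1-w/2],d['K'],d['Rc'],d['o'],.04).round(4),'base front',ray([x+w/2,y],d['K'],d['Rc'],d['o'],.0).round(4))
E
python3 go.py .529,-.372,.010,0
```

```text
[326.98265896 216.70809249] [317 207  21  21 346] [[ 0.5301 -0.3725  0.05  ]]
[326.94086022 210.4874552 ] [ 310  191   35   40 1116]
mid38 [[ 0.5315 -0.3726  0.04  ]] base front [[ 0.5435 -0.3737  0.    ]]
t 8.77 pos [ 0.5271 -0.3669  0.1963] yaw 0.1 tilt -1.0 w 0.0852 F [-0.3 -0.2 -0.9]
to 0.529 -0.372 0.01 0.0 shift cm [ 0.29  0.48 18.63] turn [0.001 0.005 0.001] rows>= 4.5
```

Emit:
step_arm(
  targets=[
    [0.2, 0.5, 4, 0, 0.005, 0, 0],
    [0.2, 0.5, 8, 0, 0.005, 0, 0],
    [0.2, 0.5, 12, 0, 0.005, 0, 0],
    [0.2, 0.5, 15.5, 0, 0.005, 0, 0],
    [0.2, 0.5, 17.5, 0, 0.005, 0, 0],
    [0.2, 0.5, 18.5, 0, 0.005, 0, 0],
    [0.2, 0.5, 18.5, 0, 0.005, 0, 0],
    [0.2, 0.5, 18.5, 0, 0.005, 0, 120],
    [0.2, 0.5, 18.5, 0, 0.005, 0, 200],
    [0.2, 0.5, 18.5, 0, 0.005, 0, 255],
    [0.2, 0.5, 18.5, 0, 0.005, 0, 255],
    [0.2, 0.5, 18.5, 0, 0.005, 0, 255],
    [0.2, 0.5, 18.5, 0, 0.005, 0, 255],
    [0.2, 0.5, 18.5, 0, 0.005, 0, 255],
  ],
)

```text
clock: 9.93
eef_pos: [0.529, -0.373, 0.0131]
ee_rot: [1.0, 0.001, 0.001, 0.001]
ft_force: [-1.8, 0.8, 5.6]
width: 0.0302
```

```bash
python3 go.py .529,-.372,.13,0 .643,-.1205,.13,0;  python3 - <<'E'
from h import *
im,K,Rc,o=cam('wrist'); cv2.imwrite('pics/w6.png',im)
E
```

```text
t 9.93 pos [ 0.529  -0.373   0.0131] yaw 0.1 tilt -1.0 w 0.0302 F [-1.8  0.8  5.6]
to 0.529 -0.372 0.13 0.0 shift cm [  0.02  -0.06 -11.69] turn [ 0.003 -0.002  0.001] rows>= 2.8
to 0.643 -0.1205 0.13 0.0 shift cm [ 11.45 -25.2  -11.75] turn [ 0.003 -0.002  0.001] rows>= 7.2
```

View pics/w6.png

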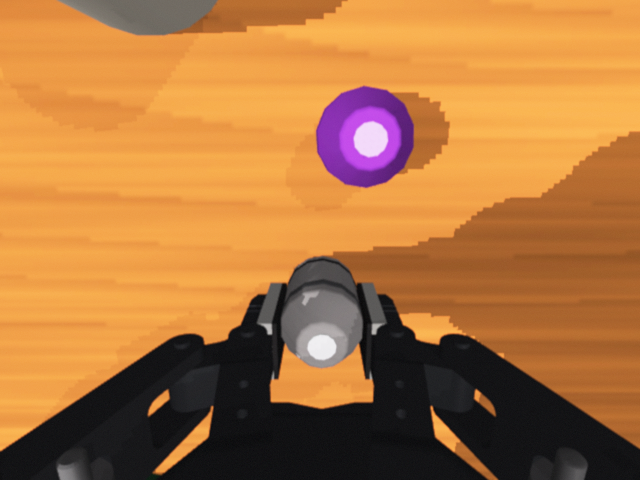

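Gripped upright at 30 mm width (32 mm barrel). Lift and carry to the small round dock.

Emit:
step_arm(
  targets=[
    [0, 0, -1, 0, 0, 0, 255],
    [0, 0, -4, 0, 0, 0, 255],
    [0, 0, -8, 0, 0, 0, 255],
    [0, -1, -11, 0, 0, 0, 255],
    [2, -4.5, -11.5, 0, 0, 0, 255],
    [3.6, -8, -11.5, 0, 0, 0, 255],
    [5.2, -11.5, -11.5, 0, 0, 0, 255],
    [6.8, -15, -11.5, 0, 0, 0, 255],
    [8.4, -18.5, -11.5, 0, 0, 0, 255],
    [10, -22, -11.5, 0, 0, 0, 255],
    [11, -24.5, -11.5, 0, 0, 0, 255],
    [11.4, -25.2, -11.5, 0, 0, 0, 255],
    [11.4, -25.2, -11.5, 0, 0, 0, 255],
    [11.4, -25.2, -11.5, 0, 0, 0, 255],
  ],
)

```text
clock: 11.15
eef_pos: [0.6422, -0.1208, 0.1276]
ee_rot: [1.0, 0.001, 0.0, 0.002]
ft_force: [-0.3, 0.8, -1.6]
width: 0.0306
```

```bash
python3 go.py .643,-.1205,.017,0;  python3 - <<'E'
from h import *
im,K,Rc,o=cam('wrist'); print(proj([[.643,-.1205,.01]],K,Rc,o)); 
for i in range(36):
    a=i*np.pi/18; p=proj([[.643+.03*np.cos(a),-.1205+.03*np.sin(a),.01]],K,Rc,o)[0]; cv2.circle(im,(int(p[0]),int(p[1])),1,(0,0,255),-1)
cv2.imwrite('pics/w7.png',im)
E
```

```text
t 11.15 pos [ 0.6422 -0.1208  0.1276] yaw 0.1 tilt -1.0 w 0.0306 F [-0.3  0.8 -1.6]
to 0.643 -0.1205 0.017 0.0 shift cm [ 0.07 -0.07 11.06] turn [ 0.003 -0.001  0.002] rows>= 2.7
[[319.77723148 229.47110252]]
```

View pics/w7.png

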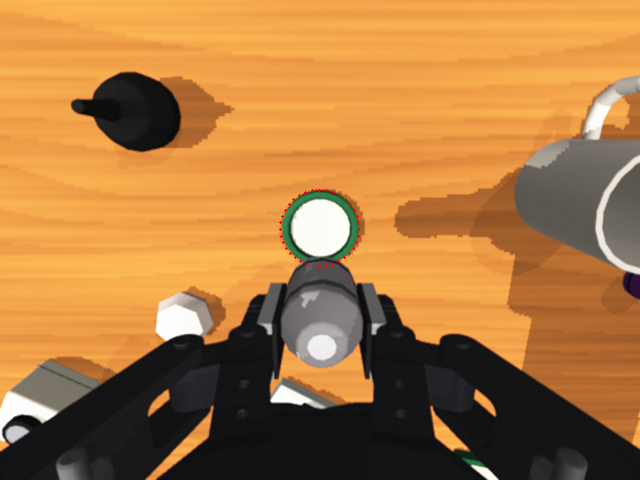

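The predicted outline lies on the dock ring at (320,228). Lower.

Emit:
step_arm(
  targets=[
    [0.1, 0, 4, 0, 0, 0, 255],
    [0.1, 0, 7.5, 0, 0, 0, 255],
    [0.1, 0, 9.3, 0, 0, 0, 255],
    [0.1, 0, 10.1, 0, 0, 0, 255],
    [0.1, 0, 10.5, 0, 0, 0, 255],
    [0.1, 0, 10.7, 0, 0, 0, 255],
    [0.1, 0, 10.8, 0, 0, 0, 255],
    [0.1, 0, 10.9, 0, 0, 0, 255],
    [0.1, 0, 10.9, 0, 0, 0, 255],
    [0.1, 0, 10.9, 0, 0, 0, 255],
  ],
)

```text
clock: 12.03
eef_pos: [0.6438, -0.1221, 0.0197]
ee_rot: [1.0, 0.0, 0.001, 0.002]
ft_force: [0.1, -0.4, -2.1]
width: 0.0304
```

Emit:
step_arm(
  targets=[
    [0, -0.1, 0.15, 0, 0, 0, 255],
    [0, -0.1, 0.25, 0, 0, 0, 255],
    [0, -0.1, 0.3, 0, 0, 0, 255],
    [0, -0.1, 0.3, 0, 0, 0, 255],
  ],
)

```text
clock: 12.37
eef_pos: [0.6441, -0.1211, 0.0171]
ee_rot: [1.0, 0.0, 0.002, 0.002]
ft_force: [-0.4, 1.1, 0.9]
width: 0.0303
```

Emit:
step_arm(
  targets=[
    [0, 0, 0.1, 0, 0, 0, 255],
    [0, 0, 0.15, 0, 0, 0, 255],
    [0, 0, 0.15, 0, 0, 0, 255],
  ],
)

```text
clock: 12.62
eef_pos: [0.6442, -0.121, 0.0171]
ee_rot: [1.0, 0.001, 0.001, 0.002]
ft_force: [-4.8, 1.7, 9.1]
width: 0.0299
```

Contact, 9 N upward. Release.

Emit:
step_arm(
  targets=[
    [0, 0, 0, 0, 0, 0, 200],
    [0, 0, 0, 0, 0, 0, 120],
    [0, 0, 0, 0, 0, 0, 0],
    [0, 0, 0, 0, 0, 0, 0],
    [0, 0, 0, 0, 0, 0, 0],
    [0, 0, -2, 0, 0, 0, 0],
    [0, 0, -6, 0, 0, 0, 0],
    [0, 0, -10, 0, 0, 0, 0],
    [0, 0, -14, 0, 0, 0, 0],
    [0, 0, -17, 0, 0, 0, 0],
    [0, 0, -17, 0, 0, 0, 0],
  ],
)

```text
clock: 13.53
eef_pos: [0.648, -0.1218, 0.1964]
ee_rot: [1.0, 0.001, 0.008, 0.005]
ft_force: [0.9, -1.0, 1.3]
width: 0.0855
```

```bash
python3 go.py .49,.112,.2,45;  python3 - <<'E'
from meas import *
im,K,Rc,o=cam('wrist'); cv2.imwrite('pics/w8.png',im)
im,K,Rc,o=cam('side'); cv2.imwrite('pics/side8.png',cv2.resize(im[180:330,220:420],None,fx=4,fy=4,interpolation=cv2.INTER_CUBIC))
im,K,Rc,o=cam('scene'); cv2.imwrite('pics/scene8.png',cv2.resize(im[190:340,220:420],None,fx=4,fy=4,interpolation=cv2.INTER_CUBIC))
E
```

```text
t 13.53 pos [ 0.648  -0.1218  0.1964] yaw 0.1 tilt -0.9998 w 0.0855 F [ 0.9 -1.   1.3]
to 0.49 0.112 0.2 45.0 shift cm [-15.77 -23.4   -0.83] turn [ 0.015 -0.012 -0.784] rows>= 6.8
```

View pics/w8.png

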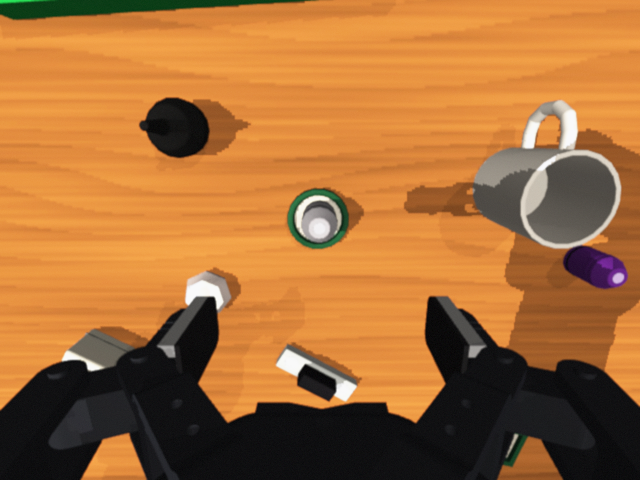

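View pics/side8.png

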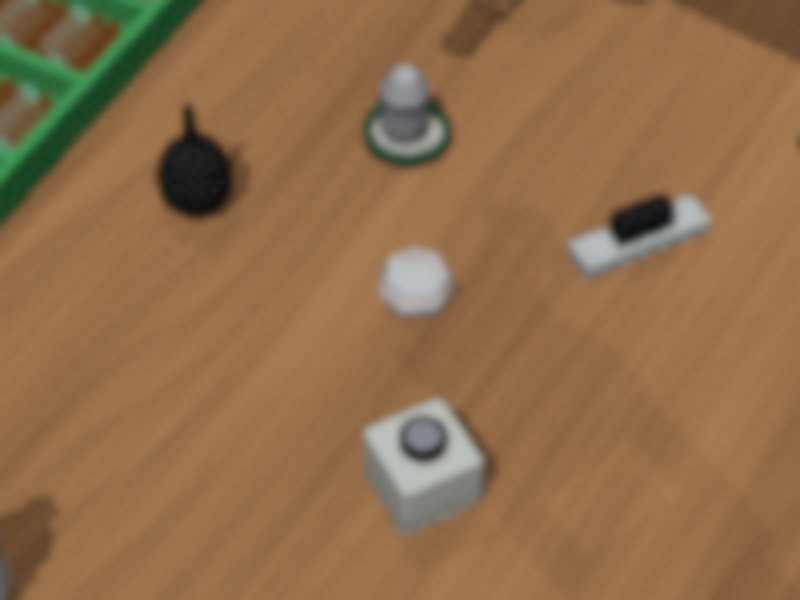

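The objective stands upright in its ring at (319,219). The side view agrees. Next I'll estimate the camera head's yaw.

```bash
python3 - <<'E'
from h import *
im,K,Rc,o=cam('side')
c=np.array([(440,398),(487,462),(408,490),(363,437)])/4+[220,180]-.4
P=ray(c,K,Rc,o,.044)[:,:2]; print(P.round(4),P.mean(0)); d=np.roll(P,-1,0)-P
print(np.linalg.norm(d,axis=1),np.degrees(np.arctan2(d[:,1],d[:,0]))%90)
im,K,Rc,o=cam('scene')
E
python3 go.py .49,.112,.2,62
```

```text
[[0.4992 0.0799]
 [0.455  0.1034]
 [0.4822 0.1417]
 [0.5216 0.1251]] [0.48947778 0.11253559]
[0.05004198 0.04698316 0.04274184 0.05053744] [61.91566788 54.66467595 67.15937679 63.672068  ]
t 13.78 pos [ 0.6427 -0.12    0.1848] yaw 0.1 tilt -1.0 w 0.0853 F [-0.9 -0.1 -0.5]
to 0.49 0.112 0.2 62.0 shift cm [-15.25 -23.21  -1.56] turn [ 0.002  0.002 -1.081] rows>= 8.7
```

View pics/scene8.png

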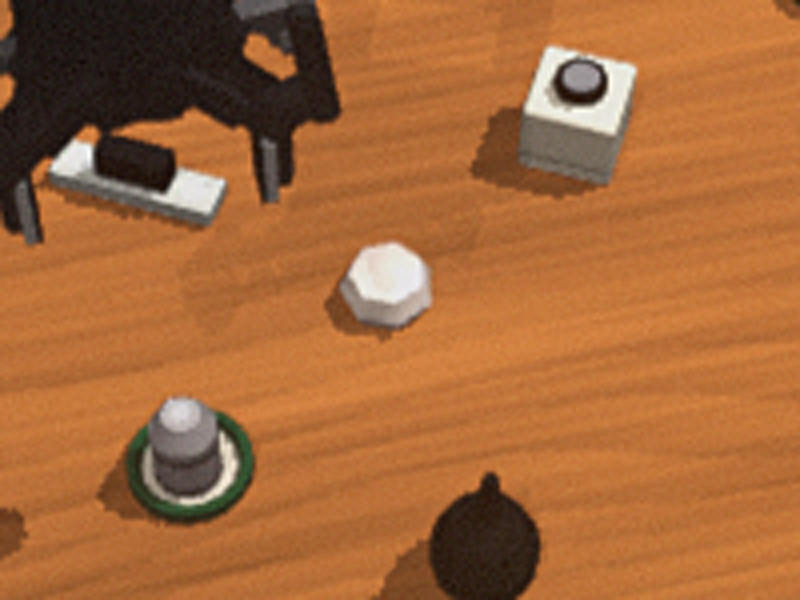

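Emit:
step_arm(
  targets=[
    [-15.2, -23.2, -1.5, 0, 0, -1.08, 0],
    [-15.2, -23.2, -1.5, 0, 0, -1.08, 0],
    [-15.2, -23.2, -1.5, 0, 0, -1.08, 0],
    [-15.2, -23.2, -1.5, 0, 0, -1.08, 0],
    [-15.2, -23.2, -1.5, 0, 0, -1.08, 0],
    [-15.2, -23.2, -1.5, 0, 0, -1.08, 0],
    [-15.2, -23.2, -1.5, 0, 0, -1.08, 0],
    [-15.2, -23.2, -1.5, 0, 0, -1.08, 0],
    [-15.2, -23.2, -1.5, 0, 0, -1.08, 0],
    [-15.2, -23.2, -1.5, 0, 0, -1.08, 0],
    [-15.2, -23.2, -1.5, 0, 0, -1.08, 0],
    [-15.2, -23.2, -1.5, 0, 0, -1.08, 0],
    [-15.2, -23.2, -1.5, 0, 0, -1.08, 0],
  ],
)

```text
clock: 14.87
eef_pos: [0.4904, 0.1115, 0.1988]
ee_rot: [0.858, 0.514, -0.002, 0.001]
ft_force: [-0.0, 0.8, 0.3]
width: 0.0857
```

```bash
python3 - <<'E'
from meas import *
im,K,Rc,o=cam('wrist'); cv2.imwrite('pics/w9.png',im); np.savez('w.npz',K=K,Rc=Rc,o=o)
H,S,V=cv2.split(cv2.cvtColor(im,cv2.COLOR_BGR2HSV))
p=proj([[.49,.112,.044]],K,Rc,o)[0]
m,ce,st=blob((S<60)&(V>215),p); print(p,ce,st)
c=max(cv2.findContours(m,0,1)[0],key=cv2.contourArea)[:,0]
P=ray(c,K,Rc,o,.044)[:,:2]; print(cv2.minAreaRect((P*1000).astype(np.float32)))
E
python3 go.py
```

```text
[321.21956375 217.84440825] [320.13060429 215.42397661] [ 293  190   58   56 2052]
((489.6801452636719, 112.17169952392578), (48.02703094482422, 48.17129898071289), 59.53800964355469)
t 14.92 pos [0.4905 0.1115 0.199 ] yaw 61.8 tilt -1.0 w 0.0855 F [-1.  -0.7 -0.6]
```

View pics/w9.png

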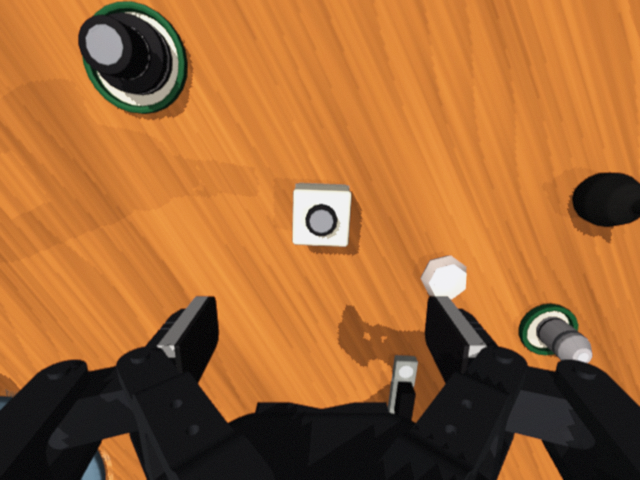

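The camera head's top face is 48 x 48 mm at (320,215). It's centred at (0.490, 0.112) with yaw 59.5°, so I'll turn 2.3° and grip it.

Emit:
step_arm(
  targets=[
    [0, 0, 4, 0, 0, 0.04, 0],
    [0, 0, 8, 0, 0, 0.04, 0],
    [0, 0, 12, 0, 0, 0.04, 0],
    [0, 0, 15.5, 0, 0, 0.04, 0],
    [0, 0, 17.5, 0, 0, 0.04, 0],
    [0, 0, 18.5, 0, 0, 0.04, 0],
    [0, 0, 18.5, 0, 0, 0.04, 0],
    [0, 0, 18.5, 0, 0, 0.04, 80],
    [0, 0, 18.5, 0, 0, 0.04, 130],
    [0, 0, 18.5, 0, 0, 0.04, 255],
    [0, 0, 18.5, 0, 0, 0.04, 255],
    [0, 0, 18.5, 0, 0, 0.04, 255],
    [0, 0, 18.5, 0, 0, 0.04, 255],
    [0, 0, 18.5, 0, 0, 0.04, 255],
  ],
)

```text
clock: 16.08
eef_pos: [0.4918, 0.1111, 0.016]
ee_rot: [0.868, 0.497, 0.0, 0.001]
ft_force: [-0.9, 0.7, 7.0]
width: 0.0495
```

```bash
python3 go.py .49,.112,.13,60 .5185,.3935,.13,62.5
python3 - <<'E'
from h import *
im,K,Rc,o=cam('wrist'); cv2.imwrite('pics/w10.png',im)
E
```

```text
t 16.08 pos [0.4918 0.1111 0.016 ] yaw 59.6 tilt -1.0 w 0.0495 F [-0.9  0.7  7. ]
to 0.49 0.112 0.13 60.0 shift cm [ -0.03  -0.17 -11.4 ] turn [ 0.003  0.001 -0.008] rows>= 2.7
to 0.5185 0.3935 0.13 62.5 shift cm [ 25.68 -11.98 -11.47] turn [ 0.003  0.001 -0.051] rows>= 7.3
```

View pics/w10.png

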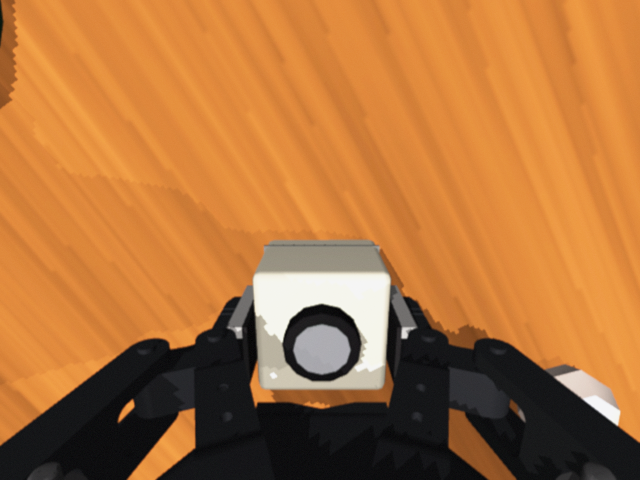

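Gripped square, width 49.5 mm. Carry it to the square dock.

Emit:
step_arm(
  targets=[
    [0, 0, -1, 0, 0, 0, 255],
    [0, 0, -4, 0, 0, 0, 255],
    [0, 0, -8, 0, 0, 0, 255],
    [1, 0, -11, 0, 0, 0, 255],
    [4, -2, -11.5, 0, 0, -0.02, 255],
    [7.5, -3.5, -11.5, 0, 0, -0.05, 255],
    [11, -5, -11.5, 0, 0, -0.05, 255],
    [14.5, -6.7, -11.5, 0, 0, -0.05, 255],
    [18, -8.4, -11.5, 0, 0, -0.05, 255],
    [21.5, -10, -11.5, 0, 0, -0.05, 255],
    [24.5, -11.5, -11.5, 0, 0, -0.05, 255],
    [25.7, -12, -11.5, 0, 0, -0.05, 255],
    [25.7, -12, -11.5, 0, 0, -0.05, 255],
    [25.7, -12, -11.5, 0, 0, -0.05, 255],
  ],
)

```text
clock: 17.3
eef_pos: [0.518, 0.3937, 0.1304]
ee_rot: [0.855, 0.519, -0.0, 0.002]
ft_force: [-0.1, -0.9, -2.9]
width: 0.0492
```

```bash
python3 go.py .5185,.3935,.020,62.5
python3 - <<'E'
from h import *
im,K,Rc,o=cam('wrist')
a=np.radians(62.5);c=np.array([[np.cos(a),-np.sin(a)],[np.sin(a),np.cos(a)]])
q=np.array([[1,1],[1,-1],[-1,-1],[-1,1]])*.039@c.T+[.5185,.3935]
p=proj(np.c_[q,np.full(4,.01)],K,Rc,o); cv2.polylines(im,[p.astype(int)],True,(0,0,255),1)
cv2.imwrite('pics/w11.png',im)
E
```

```text
t 17.3 pos [0.518  0.3937 0.1304] yaw 62.5 tilt -1.0 w 0.0492 F [-0.1 -0.9 -2.9]
to 0.5185 0.3935 0.02 62.5 shift cm [ 0.03  0.02 11.04] turn [ 0.003  0.002 -0.   ] rows>= 2.6
```

View pics/w11.png

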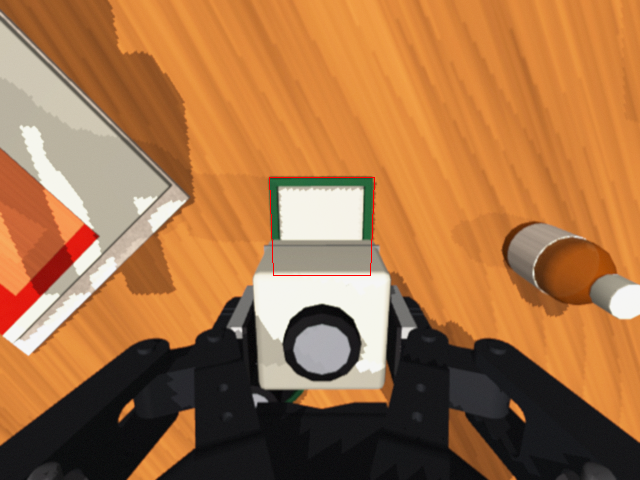

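The predicted outline lies on the square rim, (270–374,177). Lower.

Emit:
step_arm(
  targets=[
    [0, 0, 4, 0, 0, 0, 255],
    [0, 0, 7.5, 0, 0, 0, 255],
    [0, 0, 9.3, 0, 0, 0, 255],
    [0, 0, 10.1, 0, 0, 0, 255],
    [0, 0, 10.5, 0, 0, 0, 255],
    [0, 0, 10.8, 0, 0, 0, 255],
    [0, 0, 11, 0, 0, 0, 255],
    [0, 0, 11.1, 0, 0, 0, 255],
    [0, 0, 11.1, 0, 0, 0, 255],
    [0, 0, 11.1, 0, 0, 0, 255],
  ],
)

```text
clock: 18.18
eef_pos: [0.5189, 0.3928, 0.0204]
ee_rot: [0.855, 0.518, 0.0, 0.002]
ft_force: [-0.1, -0.5, -2.6]
width: 0.049
```

Emit:
step_arm(
  targets=[
    [0, 0, 0.1, 0, 0, 0, 255],
    [0, 0, 0.2, 0, 0, 0, 255],
    [0, 0, 0.2, 0, 0, 0, 255],
  ],
)

```text
clock: 18.43
eef_pos: [0.5193, 0.3932, 0.0201]
ee_rot: [0.855, 0.518, 0.001, 0.002]
ft_force: [-3.0, -2.0, 5.6]
width: 0.0488
```

Contact at the expected height. Release.

Emit:
step_arm(
  targets=[
    [0, 0, 0, 0, 0, 0, 120],
    [0, 0, 0, 0, 0, 0, 60],
    [0, 0, 0, 0, 0, 0, 0],
    [0, 0, 0, 0, 0, 0, 0],
    [0, 0, 0, 0, 0, 0, 0],
    [0, 0, -2, 0, 0, 0, 0],
    [0, 0, -6, 0, 0, 0, 0],
    [0, 0, -10, 0, 0, 0, 0],
    [0, 0, -14, 0, 0, 0, 0],
    [0, 0, -17, 0, 0, 0, 0],
    [0, 0, -17, 0, 0, 0, 0],
  ],
)

```text
clock: 19.35
eef_pos: [0.5227, 0.3958, 0.1994]
ee_rot: [0.855, 0.518, 0.008, 0.002]
ft_force: [0.7, -0.2, 0.5]
width: 0.0853
```

```bash
python3 - <<'E'
from meas import *
im,K,Rc,o=cam('wrist'); cv2.imwrite('pics/w12.png',im)
for n,q in (('scene',(253,230)),('side',(380,238))):
    im,K,Rc,o=cam(n); H,S,V=cv2.split(cv2.cvtColor(im,cv2.COLOR_BGR2HSV))
    wood=((H>3)&(H<22)&(S>95)&(V>80))
    m,ce,st=blob((S<90)&(V>100)|((V<60)&False),q)
    w=cv2.resize(im[q[1]-30:q[1]+30,q[0]-40:q[0]+40],None,fx=7,fy=7,interpolation=cv2.INTER_CUBIC); cv2.imwrite(f'pics/sl_{n}.png',w)
E
python3 go.py .47,-.117,.2,0
```

```text
t 19.5 pos [0.5185 0.3935 0.1896] yaw 62.4 tilt -1.0 w 0.0854 F [-0.2  0.7 -0.7]
to 0.47 -0.117 0.2 0.0 shift cm [-47.5   19.33  -0.91] turn [ 0.004 -0.     1.09 ] rows>= 12.3
```

View pics/w12.png

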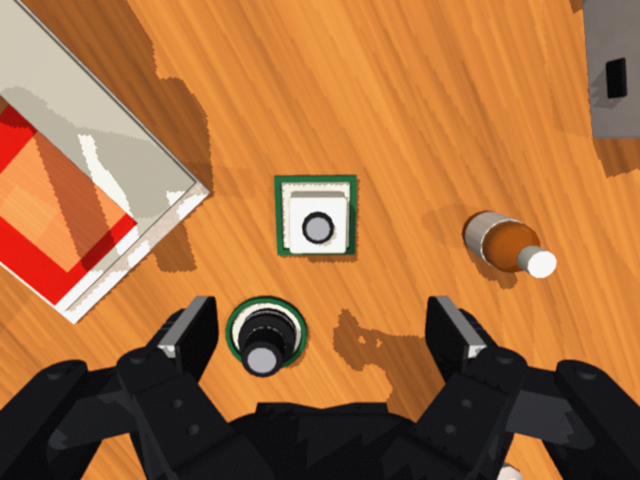

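View pics/sl_scene.png

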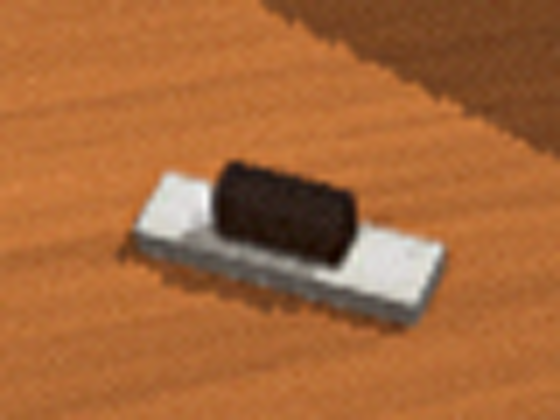

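The camera head sits squarely in its dock at (318,225), and the condenser and bottle haven't moved. Next, the slide, with its yaw at about 66° by the earlier wrist view.

```bash
python3 - <<'E'
from h import *
im,K,Rc,o=cam('scene')
e=np.array([(135,235),(415,308),(443,240),(168,173)])/7+[213,200]-.4
P=ray(e,K,Rc,o,.012)[:,:2];print(P.round(4),P.mean(0)); d=np.roll(P,-1,0)-P; print(np.linalg.norm(d,axis=1),np.degrees(np.arctan2(d[:,1],d[:,0])))
E
python3 go.py .47,-.117,.19,66
```

```text
[[ 0.4599 -0.1633]
 [ 0.5052 -0.0873]
 [ 0.482  -0.0749]
 [ 0.4382 -0.1507]] [ 0.47130776 -0.11903942]
[0.0884933  0.02637885 0.08751991 0.02506492] [  59.14301677  151.96249695 -120.01638521  -30.13749505]
t 19.55 pos [0.5179 0.3931 0.1882] yaw 62.4 tilt -1.0 w 0.0853 F [ 0.1 -0.1 -1.2]
to 0.47 -0.117 0.19 66.0 shift cm [-4.744e+01  1.936e+01  3.000e-02] turn [ 0.002  0.004 -0.062] rows>= 12.3
```

Emit:
step_arm(
  targets=[
    [-47.6, 19.5, -0.5, 0, 0, 0.04, 0],
    [-47.6, 19.5, -0.5, 0, 0, 0.04, 0],
    [-47.6, 19.5, -0.5, 0, 0, 0.04, 0],
    [-47.6, 19.5, -0.5, 0, 0, 0.04, 0],
    [-47.6, 19.5, -0.5, 0, 0, 0.04, 0],
    [-47.6, 19.5, -0.5, 0, 0, 0.04, 0],
    [-47.6, 19.5, -0.5, 0, 0, 0.04, 0],
    [-47.6, 19.5, -0.5, 0, 0, 0.04, 0],
    [-47.6, 19.5, -0.5, 0, 0, 0.04, 0],
    [-47.6, 19.5, -0.5, 0, 0, 0.04, 0],
    [-47.6, 19.5, -0.5, 0, 0, 0.04, 0],
    [-47.6, 19.5, -0.5, 0, 0, 0.04, 0],
    [-47.6, 19.5, -0.5, 0, 0, 0.04, 0],
    [-47.6, 19.5, -0.5, 0, 0, 0.04, 0],
    [-47.6, 19.5, -0.5, 0, 0, 0.04, 0],
    [-47.6, 19.5, -0.5, 0, 0, 0.04, 0],
  ],
)

```text
clock: 20.88
eef_pos: [0.4698, -0.1179, 0.1938]
ee_rot: [0.865, 0.501, -0.002, 0.0]
ft_force: [0.1, -0.7, 0.7]
width: 0.0851
```

```bash
python3 - <<'E'
from meas import *
im,K,Rc,o=cam('wrist'); cv2.imwrite('pics/w13.png',im)
H,S,V=cv2.split(cv2.cvtColor(im,cv2.COLOR_BGR2HSV))
p=proj([[.471,-.119,.012]],K,Rc,o)[0]; q=proj([[.471,-.119,.032]],K,Rc,o)[0]; print(p,q)
m,ce,st=blob((V<70),q); print('grip',ce,st,ray(ce,K,Rc,o,.032).round(4))
w=(((S<80)&(V>90))|(V<70)).astype(np.uint8); w[:, :int(p[0]-100)]=0; w[:,int(p[0]+100):]=0
m,ce,st=blob(w,p); c=max(cv2.findContours(m,0,1)[0],key=cv2.contourArea)[:,0]; print(ce,st)
P=ray(c,K,Rc,o,.012)[:,:2]; print(cv2.minAreaRect((P*1000).astype(np.float32)))
E
python3 go.py
```

```text
[323.49082967 211.71536747] [323.61560296 216.62993086]
grip [322.26337449 214.87242798] [314 193  18  45 729] [[ 0.4708 -0.117   0.032 ]]
[322.01125469 209.19549812] [ 309  163   28   95 2399]
((469.7231750488281, -118.36314392089844), (90.27564239501953, 24.208845138549805), 58.389095306396484)
t 20.93 pos [ 0.47   -0.1177  0.1941] yaw 60.2 tilt -1.0 w 0.0855 F [0.1 0.3 0.5]
```

View pics/w13.png

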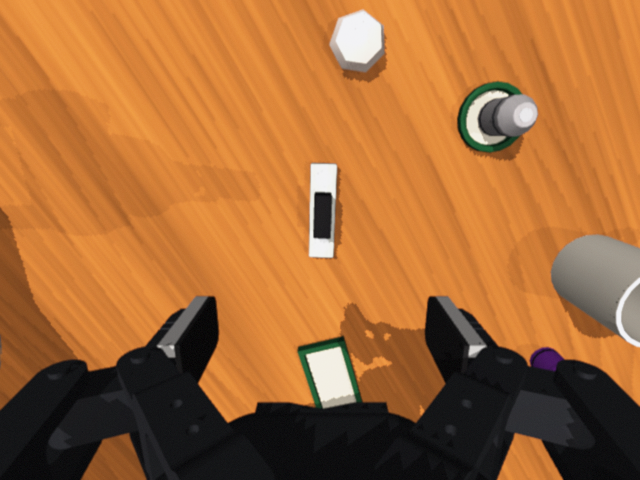

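The slide's outline measures 90.3 x 24.2 mm at (322,210), centred at (0.470, -0.118) with yaw 58.4°. Grip the block with the tips kept above the bar.

Emit:
step_arm(
  targets=[
    [0, 0, 4, 0, 0, 0.03, 0],
    [0, 0, 8, 0, 0, 0.03, 0],
    [0, 0, 12, 0, 0, 0.03, 0],
    [0, 0, 15, 0, 0, 0.03, 0],
    [0, 0, 17, 0, 0, 0.03, 0],
    [0, 0, 17.9, 0, 0, 0.03, 0],
    [0, 0, 17.9, 0, 0, 0.03, 0],
    [0, 0, 17.9, 0, 0, 0.03, 120],
    [0, 0, 17.9, 0, 0, 0.03, 180],
    [0, 0, 17.9, 0, 0, 0.03, 210],
    [0, 0, 17.9, 0, 0, 0.03, 255],
    [0, 0, 17.9, 0, 0, 0.03, 255],
    [0, 0, 17.9, 0, 0, 0.03, 255],
    [0, 0, 17.9, 0, 0, 0.03, 255],
    [0, 0, 17.9, 0, 0, 0.03, 255],
  ],
)

```text
clock: 22.18
eef_pos: [0.4703, -0.1185, 0.016]
ee_rot: [0.872, 0.489, -0.001, 0.001]
ft_force: [-1.6, 1.3, 6.1]
width: 0.0151
```

```bash
python3 go.py .47,-.118,.13,60 .381,-.3015,.12,75.3
python3 - <<'E'
from h import *
im,K,Rc,o=cam('wrist'); cv2.imwrite('pics/w14.png',im)
E
```

```text
t 22.18 pos [ 0.4703 -0.1185  0.016 ] yaw 58.5 tilt -1.0 w 0.0151 F [-1.6  1.3  6.1]
to 0.47 -0.118 0.13 60.0 shift cm [-1.00e-02 -4.00e-02 -1.14e+01] turn [ 0.001  0.003 -0.026] rows>= 2.7
to 0.381 -0.3015 0.12 75.3 shift cm [-20.3    1.96 -10.34] turn [ 0.001  0.003 -0.293] rows>= 5.5
```

View pics/w14.png

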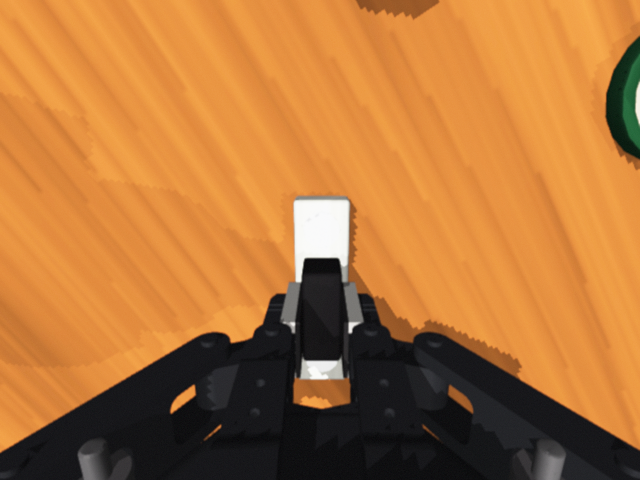

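The block is held at 15.1 mm (16 mm nominal) and the bar is straight in the jaws. Lift it and carry it to the long dock.

Emit:
step_arm(
  targets=[
    [0, 0, -1, 0, 0, 0, 255],
    [0, 0, -4, 0, 0, 0, 255],
    [0, 0, -7.5, 0, 0, 0, 255],
    [-2, 0, -10.3, 0, 0, 0, 255],
    [-5, 0.5, -10.3, 0, 0, -0.08, 255],
    [-8.5, 0.8, -10.3, 0, 0, -0.16, 255],
    [-12, 1.2, -10.3, 0, 0, -0.24, 255],
    [-15.5, 1.5, -10.3, 0, 0, -0.29, 255],
    [-18.5, 1.8, -10.3, 0, 0, -0.29, 255],
    [-20, 2, -10.3, 0, 0, -0.29, 255],
    [-20.3, 2, -10.3, 0, 0, -0.29, 255],
    [-20.3, 2, -10.3, 0, 0, -0.29, 255],
    [-20.3, 2, -10.3, 0, 0, -0.29, 255],
  ],
)

```text
clock: 23.32
eef_pos: [0.3814, -0.3009, 0.1195]
ee_rot: [0.793, 0.61, -0.001, 0.001]
ft_force: [-0.4, -0.6, -0.9]
width: 0.015
```

```bash
python3 go.py .381,-.3015,.020,75.3
python3 - <<'E'
from h import *
im,K,Rc,o=cam('wrist')
a=np.radians(75.3);c=np.array([[np.cos(a),-np.sin(a)],[np.sin(a),np.cos(a)]])
q=np.array([[.059,.026],[.059,-.026],[-.059,-.026],[-.059,.026]])@c.T+[.381,-.3015]
p=proj(np.c_[q,np.full(4,.01)],K,Rc,o); cv2.polylines(im,[p.astype(int)],True,(0,0,255),1)
cv2.imwrite('pics/w15.png',im)
E
```

```text
t 23.32 pos [ 0.3814 -0.3009  0.1195] yaw 75.1 tilt -1.0 w 0.015 F [-0.4 -0.6 -0.9]
to 0.381 -0.3015 0.02 75.3 shift cm [-0.04 -0.02  9.95] turn [-0.     0.003 -0.003] rows>= 2.4
```

View pics/w15.png

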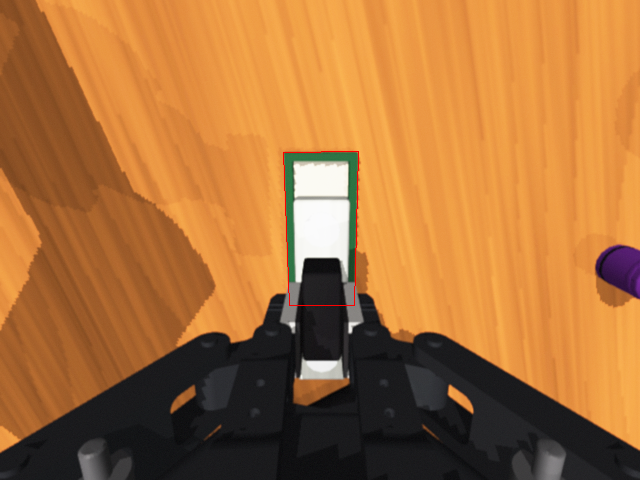

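The outline matches the long rim, (284–358,152). Lower.

Emit:
step_arm(
  targets=[
    [-0.1, 0, 3.5, 0, 0, 0, 255],
    [-0.1, 0, 6.5, 0, 0, 0, 255],
    [-0.1, 0, 8.2, 0, 0, 0, 255],
    [-0.1, 0, 9, 0, 0, 0, 255],
    [-0.1, 0, 9.4, 0, 0, 0, 255],
    [-0.1, 0, 9.7, 0, 0, 0, 255],
    [-0.1, 0, 9.9, 0, 0, 0, 255],
    [-0.1, 0, 10, 0, 0, 0, 255],
    [-0.1, 0, 10, 0, 0, 0, 255],
    [-0.1, 0, 10, 0, 0, 0, 255],
  ],
)

```text
clock: 24.2
eef_pos: [0.3816, -0.3023, 0.0202]
ee_rot: [0.792, 0.61, -0.001, 0.001]
ft_force: [-0.3, 0.0, -1.4]
width: 0.0149
```

Emit:
step_arm(
  targets=[
    [0, 0, 0.1, 0, 0, 0, 255],
    [0, 0, 0.2, 0, 0, 0, 255],
    [0, 0, 0.2, 0, 0, 0, 255],
  ],
)

```text
clock: 24.45
eef_pos: [0.3819, -0.3026, 0.0199]
ee_rot: [0.792, 0.61, -0.001, 0.001]
ft_force: [-4.4, 5.2, 13.2]
width: 0.0149
```

Contact at the expected height. Release and retreat.

Emit:
step_arm(
  targets=[
    [0, 0, 0, 0, 0, 0, 200],
    [0, 0, 0, 0, 0, 0, 120],
    [0, 0, 0, 0, 0, 0, 0],
    [0, 0, 0, 0, 0, 0, 0],
    [0, 0, 0, 0, 0, 0, 0],
    [0, 0, -2, 0, 0, 0, 0],
    [0, 0, -6, 0, 0, 0, 0],
    [0, 0, -10, 0, 0, 0, 0],
    [0, 0, -14, 0, 0, 0, 0],
    [0, 0, -18, 0, 0, 0, 0],
    [0, 0, -20, 0, 0, 0, 0],
    [0, 0, -20, 0, 0, 0, 0],
  ],
)

```text
clock: 25.45
eef_pos: [0.3841, -0.3045, 0.2263]
ee_rot: [0.792, 0.61, -0.001, 0.007]
ft_force: [-0.2, 0.2, 0.1]
width: 0.0853
```

```bash
python3 - <<'E'
from h import *
im,K,Rc,o=cam('wrist'); cv2.imwrite('pics/w16.png',im)
im,K,Rc,o=cam('scene'); cv2.imwrite('pics/scene16.png',im)
im,K,Rc,o=cam('side'); cv2.imwrite('pics/side16.png',im)
E
python3 go.py
```

```text
t 25.6 pos [ 0.3816 -0.3015  0.2189] yaw 75.2 tilt -1.0 w 0.0853 F [-0.9  0.4  0.3]
```

View pics/w16.png

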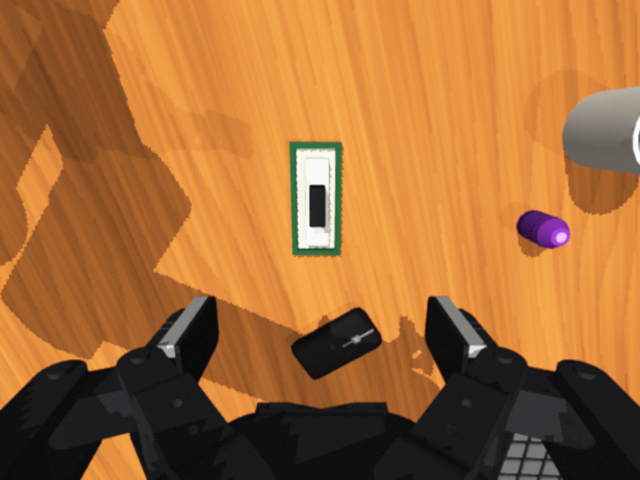

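View pics/scene16.png

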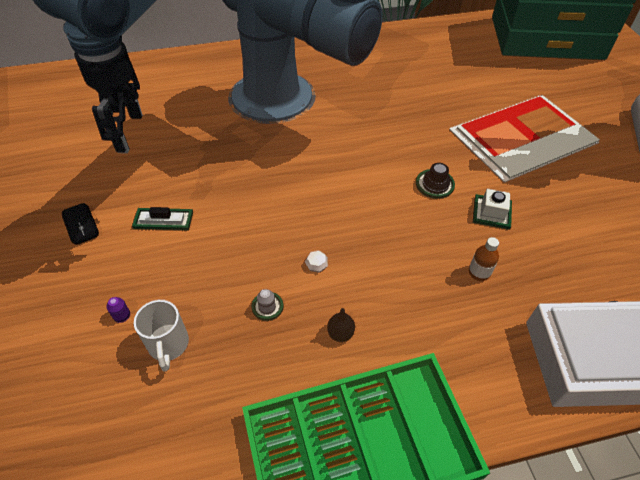

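View pics/side16.png

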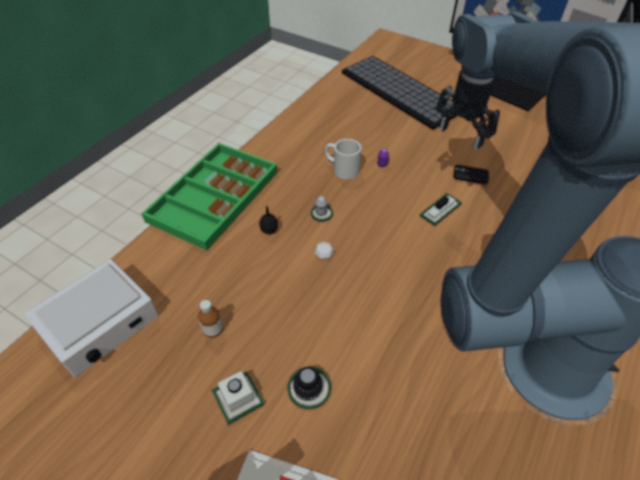

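All four parts appear in their docks: slide (163,215), objective (267,303), condenser (436,180), camera head (494,207). The mug and bottle are standing and the purple part hasn't moved. One last close-up of the slide.

Run:
```python
import cv2,numpy as np
a=cv2.imread('pics/w16.png')[135:265,275:360]; b=cv2.imread('pics/scene16.png')[195:240,125:200]
a=cv2.resize(a,None,fx=4,fy=4,interpolation=2); b=cv2.resize(b,None,fx=6,fy=6,interpolation=2)
c=np.zeros((520,800,3),np.uint8); c[:a.shape[0],:a.shape[1]]=a; c[:b.shape[0],345:345+b.shape[1]]=b
cv2.imwrite('pics/z.png',c)
```

```text
(no output)
```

View pics/z.png

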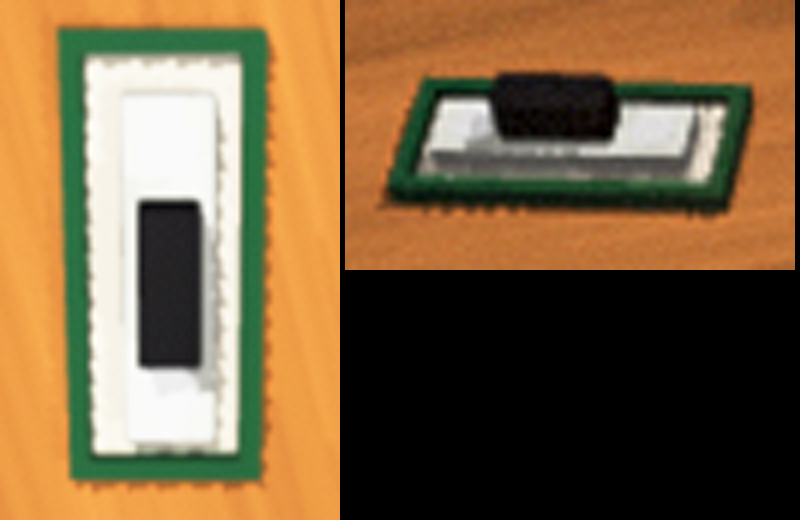

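The bar lies flat with floor visible on three sides, but its lower (-y) end looks close to the rim. I'll compute that margin.

Run:
```python
from meas import *
im,K,Rc,o=cam('wrist')
# crop px -> image
f=lambda p:(np.array(p)+.5)/4+[275,135]-.5
bar=ray(f([(121,92),(216,92),(214,442),(128,442)]),K,Rc,o,.016)[:,:2]
rim=ray(f([(58,29),(268,29),(262,478),(73,478)]),K,Rc,o,.010)[:,:2]
print(bar.mean(0).round(4),rim.mean(0).round(4))
a=np.radians(75.3);u=np.array([np.cos(a),np.sin(a)]);v=np.array([-u[1],u[0]])
d=bar.mean(0)-rim.mean(0);print('along',(d@u).round(4),'across',(d@v).round(4))
print('bar along',((bar-rim.mean(0))@u).round(4),'across',((bar-rim.mean(0))@v).round(4)); print('rim along',((rim-rim.mean(0))@u).round(4))
```

```text
[ 0.3779 -0.2962] [ 0.3771 -0.2947]
along -0.0013 across -0.0012
bar along [ 0.0427  0.0427 -0.0453 -0.0452] across [ 0.0102 -0.0125 -0.0122  0.0099]
rim along [ 0.0572  0.057  -0.0572 -0.057 ]
```

The bar is centred to about 1.3 mm, leaving roughly 7 mm at each end. Hand in.

Run:
```python
from workcell import arm
print(arm.finish_job())
```

```text
the job is handed in; nothing more can be done
None
```

I put the condenser, objective, camera head and analyser slide into their own docks, in that order, and handed the job in at about 26 s of the 112 s allowed. I lowered each part until the wrist force showed contact (5.6 to 13 N at set-down), then released it. Every contact came 4 mm above the height where I gripped the part, which matches the recess floor.

**Last checks:**
- **Parts:** the scene, side and wrist pictures show all four upright inside their rims. The slide is centred to about 1.3 mm, with roughly 7 mm left at each end.
- **Bystanders:** the mug and bottle are standing, and the purple look-alike, blower and stone chip were not moved.
- **Gripper:** open and about 0.22 m up, touching nothing.

No check failed. The small disagreements were:
- The wrist camera read dock positions 2–7 mm off the other two cameras in the final check, so I judged the slide's centring relative to its own dock.
- The finger widths read 0.5–2 mm under the nominal part sizes.

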